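# Pull the filter cassette and show it against the light

### The arm

A 6-joint arm with a two-finger parallel gripper is mounted at the origin on the work surface. World frame = base frame: x ahead of the robot, y to its left, z up, the work surface at z = 0. Lengths are in m, angles in rad, forces in N, time in s.
With the tool pointing down it reaches from about 0.3 to 0.875 m from the base axis. Payload 6.4 kg.
Tool frame: the origin (TCP) lies midway between the tips of the shut fingers; the grasp point (between the pads) lies 19 mm behind it; z points along the fingers, y is the line along which they close (so a half turn about z gives the same grasp; the last joint's range is limited). The gripper opens to 88 mm and grips with 3 to 60 N. Pads are 18 mm wide; open, the fingers measure 123 mm over their backs; the gripper's body (75 mm by 187 mm) begins 45 mm behind the grasp point.
Start: joints at [-1.53, 0.181, 1.607, -0, 1.354, -0.206], TCP at [0.14, -0.558, 0.239] pointing down, gripper open.
Joint ranges: [-2.99, 2.99], [-0.89, 2.07], [0.3, 2.58], [-1.14, 4.28], [0, 2.63], [-3.12, 3.12]. Speed limits (rad/s): [2.57, 2.57, 3.01, 3.14, 3.14, 3.14].

### API

Orientations are given as a unit quaternion [x, y, z, w].
In Python, from workcell import ctrl gives the robot as it stands.
- The arm moves only by the shell command python3 shift.py 'ROWS'. ROWS is a JSON list of rows, 1 to 8 of them, each of 5 numbers: dx, dy, dz in m, then a turn about the tool's z in rad, then the finger opening in m; each row is the pose to reach, as a shift and turn from the pose commanded when the command began, along the tool's axes at that moment; what a row does not reach only later rows make up. A row lasts 1/8 s, in which the tool goes at most 0.0625 m and 0.188 rad, less where a joint would pass 70% of its speed; a pose out of reach is approached as far as the arm can. The fingers move at their own pace and stop on an object; the grip force is fixed at half the most. Time passes only in rows, so rows that do not move let the fingers close. It prints the time, the measured TCP pose, the force, the opening and the grip force at its end.
- ctrl.sense(): the state, without advancing time (a new reading comes with each control period).
- ctrl.grab_frame(name): name is "scene" or "side" or "wrist"; returns the picture (384x512x3 uint8, red, green, blue); there is no depth.
- ctrl.camera_info(name): a dict with "intrinsics" (3x3 intrinsics, pixels), "world_to_cam" (4x4, takes a point from world to camera coordinates); the wrist camera has in their place "mount" (4x4, takes a point from camera to tool coordinates, whose origin is the TCP and whose axes are the flange's). Camera axes: x right, y down, z forward; pixel columns grow to the right and rows downward; lengths in m; the calibration is good to about 2 mm. A picture is of the moment at which its call begins: read the wrist's pose just before it. camera_info takes no time and is no camera call.
- ctrl.finish_job(): hands the job in; it is judged then, once.
The state is a dict: "clock": time; "qpos": joint angles; "qd": joint speeds; "joint_torque": joint torques, N m; "tcp_pos": TCP position; "orientation": TCP orientation; "wrist_force": force on the tool from outside, world axes, zero at the start; "torque": the same for the moment, N m; "opening": finger opening in m; "finger_force": force on a finger pad.
Only numpy, scipy, OpenCV 4.12 (cv2) and the standard library are available. Lean on these libraries where they do the work, as an engineer would, in place of code of your own. Each camera call takes 0.05 s, during which the arm holds its last target. There are 200 camera calls.

### The job

Open the cover flap of the white bench filter unit all the way, so that it stands open by itself, then take the filter cassette hidden beneath it by its black tab and draw it straight up out of its slot. Carry it to the upright light panel and hold it up in front of the lit face to check it for clogging: upright, square to the panel, centred on the viewing point about 9 cm in front of the face, touching neither panel nor table. Finish while still holding it there, with the flap left open, and leave the two brown bottles and the beaker that stand between unit and panel where they are.

Things in the scene. Friction and masses are not known exactly. Their poses are not given: they have to be found in the camera images.
- unit: White bench-top fume-filter unit, fixed. Origin on the table under the middle of the filter slot; x points from the flap's free edge to its hinge (away from the robot within 0.3 rad), y along the slot, z up. Housing: x -65 to +150 mm, y -90 to +90, 140 mm high; a grey duct stub goes on to x +185. It may stand left or right, the light panel on the other side.
- slot (a point): Middle of the slot's mouth, at 85 mm height above the unit's origin, on the deck of the well under the flap. The well is open at the top (140 mm): x -50 to +70 mm, y -75 to +75 in the unit's frame. The slot spans x -9 to +9, y -58 to +58 and its floor is 12 mm above the table.
- flap (a joint): Hinge angle of the cover flap in rad: 0 closed (flat), grows as it swings up and back towards the unit's +x, stops at 1.9 (a little past upright). Starts between 0 and 0.15. The hinge is stiff: the flap stays where it is left (about 2 N at the bar moves it).
- flap_hinge (a point): A point on the flap's hinge axis, the middle of it: 73 mm in x from the unit's origin, at 143.5 mm height. The axis runs along the unit's y.
- flap_bar (a point): Middle of the round steel bar handle on the flap: 10 mm thick, along the unit's y, 70 mm between its end legs; its axis is 34 mm above the flap's mid plane and 130 mm from the hinge axis along the flap. Closed, it is at (-57, 0, 177.5) mm in the unit's frame. The flap is a 5 mm plate, 170 mm wide, reaching 142 mm from the hinge. A vertical gripper can hold the bar while it turns in the pads.
- filter: Loose filter cassette, 0.11 to 0.22 kg, standing upright in the slot, hidden by the flap. Origin: middle of its lower edge, 12 mm above the table at the start; x is its thickness, y its width, z up. Aluminium-framed pleated plate 14 x 110 x 75 mm (z 0 to 75); on its top edge a black grip tab 12 mm thick (x), 50 mm wide, z 75 to 109. The slot leaves 2 mm either side.
- filter_mid (a point): Centre of the cassette's pleated plate, 37.5 mm above its origin.
- panel: Upright light panel on a black foot, fixed: 200 mm wide (y), 14 mm thick, top at 175 mm height. Its white lit face looks along +x (away from the robot within 0.3 rad). Origin on the table 90 mm in front of the lit face, under the viewing point: the face is at x -90 mm, the back at x -104; the foot spans x -140 to -70, y -60 to +60 mm, 15 mm high.
- view (a point): The viewing point: 120 mm above the panel's origin, 90 mm in front of the lit face. The middle of the cassette's pleated plate belongs here.
- amber_tall: Bystander, origin at the centre of its underside: brown glass bottle with black cap, 38 mm across, 105 mm tall.
- amber_small: Bystander, origin at the centre of its underside: small brown glass bottle with black cap, 30 mm across, 70 mm tall.
- beaker: Bystander, origin at the centre of its underside: empty clear glass beaker, 48 mm across, 60 mm tall.

How it is judged:
On the way, in this order (a step that is already met when the one before it is completed fails the run):
1. the flap is swung open (at least 1.4 rad) with the filter still in its slot (value of joint flap above 1.4 rad and height (world z) of filter below 0.03 m), for 0.2 s.
2. the filter is in the fingers, drawn out clear above the housing (height (world z) of filter above 0.14 m and contact force between the fingers and filter above 1 N), for 0.2 s.
At the end, for the whole second after the job is handed in: The filter is held still in the fingers, the middle of its plate within 30 mm of the viewing point, upright within 0.2 rad, its broad face parallel to the lit face within 0.2 rad, clear of panel and table; the flap stands open by at least 1.4 rad (distance between filter_mid and view below 0.03 m and angle between the x axis of filter and the x axis of panel, either way round below 0.2 rad and angle between filter's own z axis and vertical below 0.2 rad and linear speed of filter below 0.03 m/s and contact force between the fingers and filter above 1 N and contact force between filter and panel below 0.2 N and height (world z) of filter above 0.04 m and value of joint flap above 1.4 rad); the arm keeps its last pose, push and grip.
It fails at once if the light panel is touched (contact force between any of filter, the arm, the fingers and panel above 1 N).
It fails at once if a brown bottle or the beaker is moved by more than 40 mm (distance of any of amber_tall, amber_small, beaker from where it was at the start of the episode above 0.04 m).
It also fails if it takes over 58 s, if anything falls off the work surface, if the arm or the gripper's body presses on something with over 40 N, if the wrist force passes 120 N, or if a joint passes its speed limit or range.

## Working session

There is one attempt and no reset: what is moved stays moved. The work goes in short steps, Python scripts to look and compute and a shell command to move; the robot and the scene stay as the last step left them, time stands still between calls to the robot, and variables do not carry over. Pictures are saved under pics/ and viewed, at most 10 in all, crops included, and the job is handed in when it is done.

```bash
ls; mkdir -p pics
python3 - <<'E'
from workcell import ctrl
import cv2,numpy as np
s=ctrl.sense(); print(s)
a=ctrl.grab_frame("scene"); b=ctrl.grab_frame("side")
for n in("scene","side","wrist"): print(n,ctrl.camera_info(n))
cv2.imwrite("pics/scene0.png",a[...,::-1]); cv2.imwrite("pics/side0.png",b[...,::-1])
E
```

```text
pics
shift.py
workcell.py
{'clock': 0.0, 'qpos': array([-1.53028090e+00,  1.81523065e-01,  1.60799156e+00, -1.57822451e-05,
        1.35376639e+00, -2.06290850e-01]), 'qd': array([ 0.00070265, -0.00119285,  0.00079266, -0.00055717,  0.00079015,
        0.0016502 ]), 'joint_torque': array([-6.89814642e-04, -4.33876634e+01, -3.41845036e+01,  7.01057073e-02,
        3.86317482e-02, -1.56929091e-04]), 'tcp_pos': array([ 0.14047301, -0.55703983,  0.23782818]), 'orientation': array([ 9.92394927e-01,  1.23091823e-01,  6.22139095e-05, -8.41919334e-04]), 'wrist_force': array([0.50349877, 0.27277858, 0.03545669]), 'torque': array([ 0.005209  ,  0.03942245, -0.02528221]), 'finger_force': 0.0, 'opening': 0.08771295746429655}
scene {'intrinsics': array([[418.46126105,   0.        , 252.3215006 ],
       [  0.        , 418.46126105, 192.16877208],
       [  0.        ,   0.        ,   1.        ]]), 'world_to_cam': array([[ 0.84527702,  0.53420484,  0.01148684, -0.42887481],
       [ 0.46872156, -0.73099853, -0.49592464, -0.18515862],
       [-0.25652848,  0.42457783, -0.86828958,  1.05766557],
  
[... 324 characters left out ...]
35787658,  0.69508931, -0.62351841,  0.29410842],
       [ 0.29808787, -0.54776228, -0.78172892,  0.74705065],
       [ 0.        ,  0.        ,  0.        ,  1.        ]])}
wrist {'intrinsics': array([[266.69453794,   0.        , 253.90084975],
       [  0.        , 266.69453794, 190.56744096],
       [  0.        ,   0.        ,   1.        ]]), 'mount': array([[ 1.02591185e-03, -9.64233812e-01, -2.65051135e-01,
         6.72309724e-02],
       [ 9.99999474e-01,  9.87252390e-04,  2.79075097e-04,
         5.02932766e-04],
       [-7.42127752e-06, -2.65051282e-01,  9.64234317e-01,
        -1.47056924e-01],
       [ 0.00000000e+00,  0.00000000e+00,  0.00000000e+00,
         1.00000000e+00]])}
```

View pics/scene0.png

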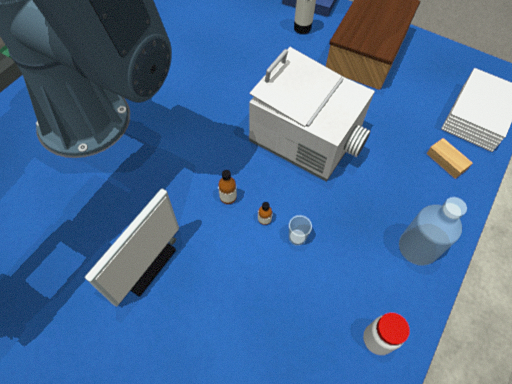

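View pics/side0.png

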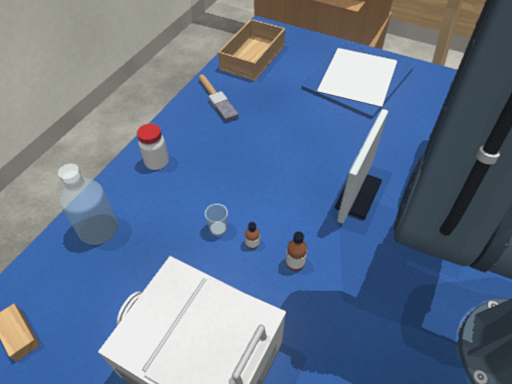

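Scene: the unit is at the upper middle, with the bar near (275,66) and the hinge line from (340,78) to (308,122). The panel is lower left, with its top edge from (90,278) to (165,193). The bottles are at (228,187) and (265,213), and the beaker at (300,230). Side: the bar runs from (238,380) to (263,328), and the panel is at about (362,165). I'll zoom in on the key features next.

Run:
```python
import cv2,numpy as np
a=cv2.imread("pics/scene0.png");b=cv2.imread("pics/side0.png")
def c(im,x,y,w,h,W=400,H=300): return cv2.resize(im[y:y+h,x:x+w],(W,H),interpolation=cv2.INTER_CUBIC)
# scene unit x245-385,y40-145 ; side unit 100-292,240-384 ; scene panel 80-200,180-312(…); side panel 310-420,100-230
m=np.vstack([np.hstack([c(a,245,40,140,105),c(b,100,240,192,144)]),np.hstack([c(a,60,185,160,120),c(b,280,105,160,120)])])
cv2.imwrite("pics/zoom.png",m)
```

```text
(no output)
```

View pics/zoom.png

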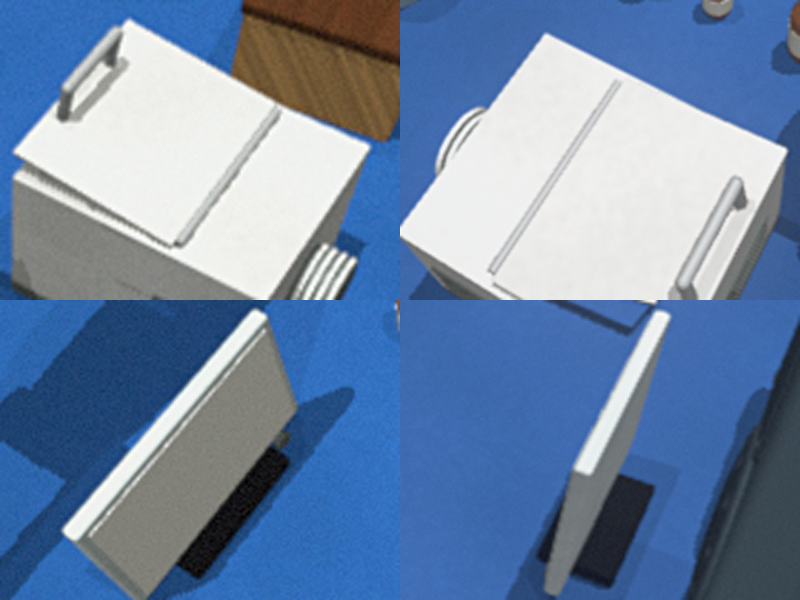

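The zoom shows the bar ends, hinge strip ends, rear housing corners and panel top-strip ends clearly in both views. I'll fit planar poses to those points.

```bash
cat > h.py <<'E'
import numpy as np
from workcell import ctrl
from scipy.optimize import least_squares
from scipy.spatial.transform import Rotation as R
C={n:ctrl.camera_info(n) for n in("scene","side")}
def proj(n,p):
    c=C[n]; q=c["world_to_cam"][:3,:3]@p+c["world_to_cam"][:3,3]; q=c["intrinsics"]@q; return q[:2]/q[2]
def ray(n,uv,z):
    c=C[n]; M=c["world_to_cam"]; d=M[:3,:3].T@np.linalg.inv(c["intrinsics"])@[*uv,1]; o=-M[:3,:3].T@M[:3,3]; return o+d*(z-o[2])/d[2]
def W(P,p):
    c,s=np.cos(P[2]),np.sin(P[2]); return np.array([P[0]+c*p[0]-s*p[1],P[1]+s*p[0]+c*p[1],p[2]])
def bar(f,y): # unit frame
    c,s=np.cos(f),np.sin(f); return [.073-.130*c+.034*s, y, .1435+.130*s+.034*c]
E
cat > fit.py <<'E'
from h import *
obs=[("scene",(286.3,51.6),"b",.035),("scene",(268.1,72.2),"b",-.035),("side",(237.8,376.8),"b",.035),("side",(262.3,327.9),"b",-.035),
("scene",(342,79.2),"h",1),("scene",(307.3,124.4),"h",-1),("side",(144.6,369.6),"h",1),("side",(204.2,280.8),"h",-1),
("scene",(373.8,91.8),"c",1),("scene",(337.8,144),"c",-1),("side",(101.4,351.4),"c",1),("side",(169.6,257.8),"c",-1)]
def pt(P,k,y):
    return W(P,bar(P[3],y) if k=="b" else [.073,y*P[4],.147] if k=="h" else [.15,.09*y,.14])
f=lambda P:np.concatenate([proj(n,pt(P,k,y))-uv for n,uv,k,y in obs])
r=least_squares(f,[.5,.2,0,.05,.08],loss="soft_l1"); print("unit",r.x.round(4)); print(r.fun.reshape(-1,2).round(1).tolist())
po=[("scene",(164.4,190.6),1),("scene",(90,279.8),-1),("side",(353.6,174.6),1),("side",(384.8,110.6),-1)]
f=lambda P:np.concatenate([proj(n,W(P,[-.097,.1*y,.175]))-uv for n,uv,y in po])
p=least_squares(f,[.5,-.3,0]); print("panel",p.x.round(4)); print(p.fun.round(1))
for n,l in(("scene",((228,200),(265,221),(299,240))),("side",((296,267),(253,246),(217,233)))):
    for uv in l: print(n,ray(n,uv,0)[:2].round(3))
P=r.x; print("bar",W(P,bar(P[3],0)).round(4),"hinge",W(P,[.073,0,.1435]).round(4))
E
python3 fit.py
```

```text
unit [ 0.4516  0.2606 -0.005   0.0799  0.0783]
[[-3.1, 0.2], [-1.7, -1.1], [-0.7, -0.7], [-0.4, 1.1], [-1.7, -2.7], [-0.8, -1.9], [-0.5, -0.9], [-0.5, -2.2], [-0.7, -2.3], [-1.4, 0.6], [-3.9, 0.4], [-0.7, -2.3]]
panel [ 0.4846 -0.2107  0.0193]
[-0.8 -3.3 -2.1 -1.2 -1.8 -1.5 -2.1 -2.8]
scene [0.44  0.004]
scene [0.538 0.005]
scene [0.623 0.005]
side [0.426 0.018]
side [0.525 0.014]
side [0.608 0.021]
bar [0.3977 0.2609 0.1878] hinge [0.5246 0.2602 0.1435]
```

```bash
cat >> h.py <<'E'
def to(*t):  # world target x,y,z[,yaw of tool x] -> shift in tool axes, turn
    s=ctrl.sense(); r=R.from_quat(s["orientation"]); M=r.as_matrix()
    yaw=np.arctan2(M[1,0],M[0,0]); d=r.inv().apply(np.array(t[:3])-s["tcp_pos"])
    dy=(t[3]-yaw+np.pi)%(2*np.pi)-np.pi if len(t)>3 else 0
    print("tcp",s["tcp_pos"].round(4),"yaw",yaw.round(3),"rows",d.round(4),"turn",round(-dy,3),"dist",np.linalg.norm(d).round(3),"q6",s["qpos"][5].round(2),"t",s["clock"])
E
python3 -c "
from h import *
to(.40,-.15,.32,1.566)"
```

```text
tcp [ 0.1404 -0.5571  0.2379] yaw 0.247 rows [ 0.3512 -0.3315 -0.0815] turn -1.319 dist 0.49 q6 -0.21 t 0.1
```

```bash
python3 shift.py '[[0.35,-0.33,-0.08,-1.32,0.088],[0.35,-0.33,-0.08,-1.32,0.088],[0.35,-0.33,-0.08,-1.32,0.088],[0.35,-0.33,-0.08,-1.32,0.088],[0.35,-0.33,-0.08,-1.32,0.088],[0.35,-0.33,-0.08,-1.32,0.088],[0.35,-0.33,-0.08,-1.32,0.088],[0.35,-0.33,-0.08,-1.32,0.088]]'
python3 -c "
from h import *
to(.40,.26,.30,1.566)"
```

```text
clock: 1.1
tcp_pos: [0.4, -0.1499, 0.3191]
orientation: [0.707, 0.707, 0.0, 0.0]
wrist_force: [0.8, -0.9, -0.1]
opening: 0.0883
finger_force: 0.0
tcp [ 0.4    -0.1499  0.3191] yaw 1.57 rows [ 4.099e-01 -3.000e-04  1.900e-02] turn 0.004 dist 0.41 q6 -0.64 t 1.1
```

```bash
python3 shift.py '[[0.41,0,0.02,0,0.088],[0.41,0,0.02,0,0.088],[0.41,0,0.02,0,0.088],[0.41,0,0.02,0,0.088],[0.41,0,0.02,0,0.088],[0.41,0,0.02,0,0.088],[0.41,0,0.02,0,0.088],[0.41,0,0.02,0,0.088]]'
cat >> h.py <<'E'
import cv2
def wgrab(name):
    s=ctrl.sense(); im=ctrl.grab_frame("wrist"); cv2.imwrite(f"pics/{name}.png",im[...,::-1])
    T=np.eye(4); T[:3,:3]=R.from_quat(s["orientation"]).as_matrix(); T[:3,3]=s["tcp_pos"]
    c=ctrl.camera_info("wrist"); np.savez(f"pics/{name}.npz",M=T@c["mount"],K=c["intrinsics"]); return im
def wray(name,uv,z):
    f=np.load(f"pics/{name}.npz"); d=f["M"][:3,:3]@np.linalg.inv(f["K"])@[*uv,1]; o=f["M"][:3,3]; return o+d*(z-o[2])/d[2]
def wproj(name,p):
    f=np.load(f"pics/{name}.npz"); q=f["K"]@(np.linalg.inv(f["M"])@[*p,1])[:3]; return (q[:2]/q[2]).round(1)
E
python3 -c "
from h import *
wgrab('w1')
for y in(-.035,.035): print(wproj('w1',W([.4516,.2606,-.005],bar(.08,y))))"
```

```text
clock: 2.1
tcp_pos: [0.4, 0.2597, 0.2979]
orientation: [0.707, 0.707, -0.001, -0.0]
wrist_force: [-0.7, -0.2, -0.3]
opening: 0.0879
finger_force: 0.0
[252.2 219. ]
[252.5 150.9]
```

View pics/w1.png

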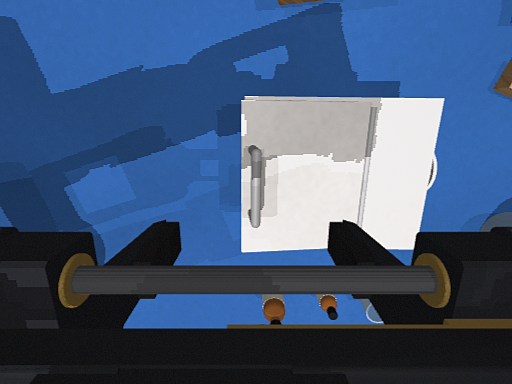

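The wrist view shows the bar from (256,150) to (256,224), the hinge strip at about (375,105)–(363,247), and the rear housing corners at (444,98) and (412,252).

```bash
python3 -c "
from h import *
for z in(.183,.188,.193): print(z,[wray('w1',u,z)[:2].round(4).tolist() for u in((256,152),(256,187),(256,222))])
print('hinge',[wray('w1',u,.147)[:2].round(4).tolist() for u in((376,100),(362,248))])
print('rear',[wray('w1',u,.14)[:2].round(4).tolist() for u in((444,98),(412,252))])
to(.402,.262,.172,1.566)
"
```

```text
0.183 [[0.4013, 0.2942], [0.4014, 0.2587], [0.4015, 0.2206]]
0.188 [[0.4012, 0.2948], [0.4014, 0.26], [0.4015, 0.2227]]
0.193 [[0.4012, 0.2954], [0.4013, 0.2613], [0.4014, 0.2247]]
hinge [[0.5285, 0.3447], [0.5326, 0.1718]]
rear [[0.6049, 0.3473], [0.5996, 0.1626]]
tcp [0.4003 0.2584 0.2981] yaw 1.569 rows [0.0037 0.0019 0.1261] turn 0.003 dist 0.126 q6 0.33 t 2.15
```

```bash
python3 shift.py '[[0.003,0.001,0.06,0,0.06],[0.003,0.001,0.11,0,0.06],[0.003,0.001,0.128,0,0.06],[0.003,0.001,0.128,0,0.0],[0.003,0.001,0.128,0,0.0],[0.003,0.001,0.128,0,0.0],[0.003,0.001,0.128,0,0.0],[0.003,0.001,0.128,0,0.0]]'
python3 -c "
from h import *
to(.4,.26,.2)
b=lambda f:np.array(bar(f,0))
for i in range(1,13):
  f=.08+.145*i; d=b(f)-b(.08); print(round(f,3),'dy',d[0].round(3),'dz',-d[2].round(3))"
```

```text
clock: 3.15
tcp_pos: [0.4021, 0.261, 0.1712]
orientation: [0.708, 0.706, 0.0, 0.0]
wrist_force: [-0.2, 0.9, 0.0]
opening: 0.0121
finger_force: 0.0
tcp [0.4021 0.261  0.1712] yaw 1.567 rows [-0.001  -0.0021 -0.0288] turn 0 dist 0.029 q6 0.33 t 3.15
0.225 dy 0.008 dz -0.018
0.37 dy 0.018 dz -0.034
0.515 dy 0.03 dz -0.049
0.66 dy 0.045 dz -0.062
0.805 dy 0.061 dz -0.073
0.95 dy 0.079 dz -0.081
1.095 dy 0.098 dz -0.087
1.24 dy 0.117 dz -0.09
1.385 dy 0.136 dz -0.09
1.53 dy 0.156 dz -0.087
1.675 dy 0.174 dz -0.081
1.82 dy 0.192 dz -0.073
```

```bash
python3 shift.py '[[0,0,0,0,0],[0,0,0,0,0],[0,0.008,-0.018,0,0],[0,0.018,-0.034,0,0],[0,0.030,-0.049,0,0],[0,0.045,-0.062,0,0],[0,0.045,-0.062,0,0]]'
```

```text
clock: 4.03
tcp_pos: [0.4499, 0.2602, 0.2306]
orientation: [0.709, 0.705, 0.001, 0.001]
wrist_force: [16.4, 4.8, -24.2]
opening: 0.0069
finger_force: 31.6
```

Run:
```python
from h import *
a=ctrl.grab_frame("scene")[...,::-1]; b=ctrl.grab_frame("side")[...,::-1]
cv2.imwrite("pics/s2.png",a);cv2.imwrite("pics/d2.png",b)
c=lambda im,x,y,w,h:cv2.resize(im[y:y+h,x:x+w],(400,400),interpolation=cv2.INTER_CUBIC)
cv2.imwrite("pics/z2.png",np.hstack([c(a,220,0,160,160),c(b,120,214,170,170)]))
to(.45,.26,.23)
```

```text
tcp [0.449  0.2603 0.23  ] yaw 1.565 rows [-0.0002  0.001  -0.    ] turn 0 dist 0.001 q6 0.3 t 4.125
```

View pics/z2.png

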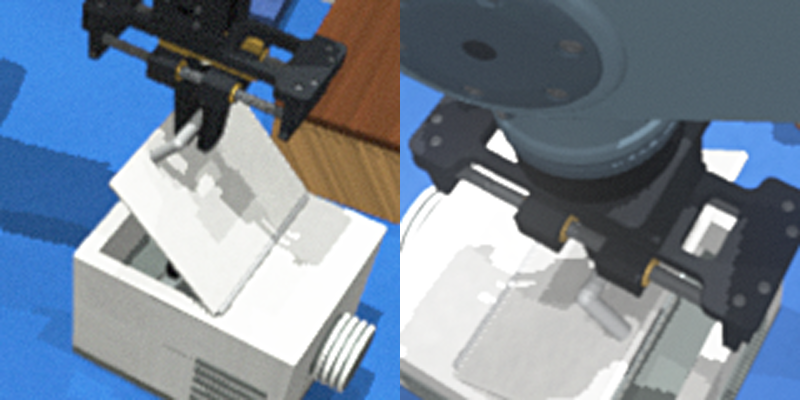

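The flap is following the bar held in the pads, about 0.7 rad open. The force points radially, which fits f0 ≈ 0.13. I'll recompute the rest of the arc from the chord.

```bash
python3 -c "
import numpy as np
for f in np.arange(.84,1.87,.14):
  p=f+.2557; print(f.round(2),'dy',round(.5264-.1344*np.cos(p)-.447,3),'dz',round(-(.120+.1344*np.sin(p)-.233),3))"
```

```text
0.84 dy 0.018 dz -0.007
0.98 dy 0.035 dz -0.014
1.12 dy 0.053 dz -0.019
1.26 dy 0.072 dz -0.021
1.4 dy 0.091 dz -0.021
1.54 dy 0.109 dz -0.018
1.68 dy 0.127 dz -0.013
1.82 dy 0.144 dz -0.005
```

```bash
python3 shift.py '[[0,0.018,-0.007,0,0],[0,0.035,-0.014,0,0],[0,0.053,-0.019,0,0],[0,0.072,-0.021,0,0]]'
```

```text
clock: 4.62
tcp_pos: [0.518, 0.2595, 0.2518]
orientation: [0.709, 0.706, -0.003, -0.001]
wrist_force: [-2.9, -1.1, -10.6]
opening: 0.0061
finger_force: 30.7
```

```bash
python3 shift.py '[[0,0.019,0.001,0,0],[0,0.037,0.004,0,0],[0,0.055,0.009,0,0],[0,0.070,0.016,0,0],[0,0.070,0.016,0,0]]'
```

```text
clock: 5.25
tcp_pos: [0.5886, 0.2589, 0.2358]
orientation: [0.709, 0.705, -0.002, -0.001]
wrist_force: [-2.6, -4.5, -6.2]
opening: 0.0064
finger_force: 30.5
```

```bash
python3 shift.py '[[0,0,0,0,0.02],[0,0.002,0,0,0.02],[0,0.002,0,0,0.02],[0,0.003,-0.02,0,0.02],[0,0.003,-0.05,0,0.02],[0,0.003,-0.11,0,0.02],[0,0.003,-0.13,0,0.02]]'
python3 - <<'E'
from h import *
to(.40,.26,.36,np.pi)
E
```

```text
clock: 6.12
tcp_pos: [0.5933, 0.2607, 0.3746]
orientation: [0.708, 0.706, 0.004, 0.002]
wrist_force: [-0.6, -1.2, -0.1]
opening: 0.0201
finger_force: 0.0
tcp [0.5933 0.2607 0.3746] yaw 1.567 rows [-0.0014 -0.1935  0.0129] turn -1.575 dist 0.194 q6 0.23 t 6.125
```

```bash
python3 shift.py '[[0,-0.19,0.01,-1.575,0.088],[0,-0.19,0.01,-1.575,0.088],[0,-0.19,0.01,-1.575,0.088],[0,-0.19,0.01,-1.575,0.088],[0,-0.19,0.01,-1.575,0.088],[0,-0.19,0.01,-1.575,0.088],[0,-0.19,0.01,-1.575,0.088],[0,-0.19,0.01,-1.575,0.088]]'
python3 shift.py '[[0,0,0,-0.07,0.088],[0,0,0.05,-0.07,0.088],[0,0,0.05,-0.07,0.088]]'
python3 - <<'E'
from h import *
to(.40,.26,.36,np.pi)
im=wgrab("w2"); b=ctrl.grab_frame("side")[...,::-1]
print([wproj('w2',W([.4535,.259,0],[0,y,.121])) for y in(-.025,.025)])
cv2.imwrite("pics/z3.png",np.hstack([cv2.resize(im[...,::-1],(512,384)),b[100:,100:388][:384].copy() if 0 else cv2.resize(b[184:,100:300],(288,288)).__class__(0) if 0 else np.vstack([cv2.resize(b[184:384,90:290],(288,288)),np.zeros((96,288,3),np.uint8)])]))
E
```

```text
clock: 7.12
tcp_pos: [0.4018, 0.2609, 0.3582]
orientation: [0.034, 0.999, 0.0, 0.0]
wrist_force: [-0.3, 0.1, -0.6]
opening: 0.0879
finger_force: 0.0
clock: 7.5
tcp_pos: [0.3998, 0.2602, 0.3048]
orientation: [0.002, 1.0, -0.001, -0.003]
wrist_force: [0.8, -0.1, -0.0]
opening: 0.0883
finger_force: 0.0
tcp [0.3998 0.2602 0.3048] yaw 3.137 rows [ 0.0001 -0.0003 -0.0552] turn -0.005 dist 0.055 q6 -1.24 t 7.5
[array([234.9, 214.3]), array([272.8, 214.2])]
```

View pics/z3.png

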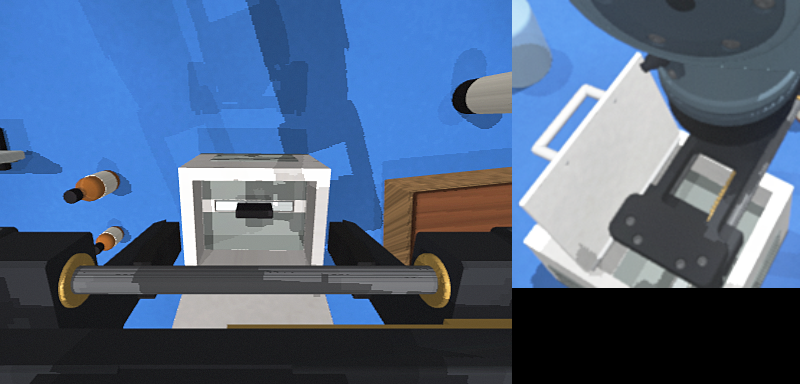

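The flap stands well open. The black tab is at about (236–273, 203–217) in the wrist view, against a predicted (235–273, 214). I'll measure it by mask.

Run:
```python
from h import *
im=cv2.imread("pics/w2.png"); g=im.max(2)
r=g[195:230,225:285]; print(r[::1,::4])
m=r<70; ys,xs=np.nonzero(m); print(xs.min()+225,xs.max()+225,ys.min()+195,ys.max()+195)
for y in range(195,228): 
  x=np.nonzero(m[y-195])[0]
  if len(x): print(y,x.min()+225,x.max()+225,end='; ')
```

```text
[[165 168 167 152 141 111  87  85 100  98  85 103 150 137 112]
 [165 166 167 152 141 113  87  88 100  99  87 104 150 135 111]
 [166 165 166 140 139 113  87  86 100  99  86  88 149 136 113]
 [165 166 160 136 139 106  85  85  89 100  92  87 149 134 112]
 [187 192 211 160 168 138 104 105 111 104  89  77 147 128 105]
 [133 133 133 138 150 206 152 150 148 130 139 147 167 211 153]
 [187 182 177 180 158 137 133 129 131 127 126 122 105 107 106]
 [255 255 255 227 164 129 150 148 147 168 159 147 255 244 209]
 [255 255 255 146  31  24  30  28  25  32  30  24 255 251 220]
 [254 254 254  48  13  14  12  15  12  13  12  13 255 246 212]
 [253 253 254  44  21  17  19  23  18  20  21  17 219 246 207]
 [254 254 254   0  21  20  18  16  17  18  18  14 227 214 214]
 [254 253 254   0  21  19  21  20  20  20  20  15 233 214 214]
 [255 255 255   3  19  21  19  23  20  18  21  21 193 211 211]
 [255 255 255   3  22  21  17  16  18  16  19  18 200 218 214]
 [201 202 197  21  26  28  27  25  23  26  26  36 165 188 229]
 [190 190 175  39  36  34  34  35  34  33  40  53 107 123 122]
 [134 136 137  41  33  38  31
[... 629 characters left out ...]
2 112 112 110 122 122 161 175 174]
 [162 162 163 163 164 135 111 111 112 111 122 121 159 175 175]
 [162 162 162 164 164 134 111 112 112 110 120 115 155 176 176]
 [163 163 163 161 163 132 111 109 111 109 112 180 179 176 175]
 [163 162 161 165 164 167 102 103 102 104 180 178 176 174 174]
 [162 163 162 163 163 166 170 170 169 166 177 175 175 176 176]
 [164 162 162 163 162 165 165 166 165 163 175 176 174 176 174]
 [163 162 163 163 161 163 163 165 162 162 174 176 175 174 174]]
236 272 203 218
203 238 270; 204 237 270; 205 237 271; 206 237 271; 207 237 271; 208 237 271; 209 236 271; 210 236 272; 211 236 272; 212 236 272; 213 236 272; 214 236 272; 215 236 272; 216 236 272; 217 236 272; 218 258 271;
```

Run:
```python
from h import *
t=wray('w2',(254.2,213.8),.121); print(t, wray('w2',(236,213.8),.121)[:2],wray('w2',(272.5,213.8),.121)[:2],"edges yaw")
to(t[0],t[1],.2,np.pi)
```

```text
[0.45284698 0.25942545 0.121     ] [0.4527731 0.2354345] [0.45292125 0.28354153] edges yaw
tcp [0.402  0.261  0.3088] yaw 3.137 rows [-0.0508 -0.0013  0.1088] turn -0.005 dist 0.12 q6 -1.24 t 7.6
```

```bash
python3 shift.py '[[-0.052,-0.001,0.03,-0.005,0.088],[-0.052,-0.001,0.09,-0.005,0.088],[-0.052,-0.001,0.14,-0.005,0.088],[-0.052,-0.001,0.18,-0.005,0.088],[-0.052,-0.001,0.205,-0.005,0.088],[-0.052,-0.001,0.215,-0.005,0.088],[-0.052,-0.001,0.215,-0.005,0.088]]'
```

```text
clock: 8.48
tcp_pos: [0.4549, 0.26, 0.0938]
orientation: [-0.0, 1.0, 0.0, 0.001]
wrist_force: [0.2, -0.1, 0.1]
opening: 0.0877
finger_force: 0.0
```

```bash
python3 shift.py '[[0,0,0,0,0.03],[0,0,0,0,0.03],[0,0,0,0,0.03],[0,0,0,0,0.03],[0,0,0,0,0.03],[0,0,0,0,0.03]]'
```

```text
clock: 9.22
tcp_pos: [0.4541, 0.2597, 0.093]
orientation: [-0.0, 1.0, 0.0, 0.0]
wrist_force: [-0.2, -1.4, 1.8]
opening: 0.0496
finger_force: 30.0
```

Gripped on the 50 mm tab. Now the lift.

```bash
python3 shift.py '[[0,0,-0.02,0,0.03],[0,0,-0.045,0,0.03],[0,0,-0.07,0,0.03],[0,0,-0.10,0,0.03],[0,0,-0.13,0,0.03],[0,0,-0.16,0,0.03],[0,0,-0.19,0,0.03],[0,0,-0.195,0,0.03]]'
python3 shift.py '[[0,0,0,0,0.03],[0,0,0,0,0.03]]'
python3 - <<'E'
from h import *
to(.4846,-.2107,.2881,np.pi+.0193)
E
```

```text
clock: 10.22
tcp_pos: [0.4547, 0.26, 0.2894]
orientation: [-0.0, 1.0, 0.001, 0.002]
wrist_force: [-0.2, -0.2, -1.5]
opening: 0.0499
finger_force: 30.0
clock: 10.48
tcp_pos: [0.4531, 0.2594, 0.2859]
orientation: [-0.0, 1.0, -0.0, -0.001]
wrist_force: [0.4, -0.7, -1.6]
opening: 0.0496
finger_force: 30.0
tcp [0.4531 0.2594 0.2859] yaw -3.141 rows [-0.0314 -0.4701 -0.0019] turn -0.019 dist 0.471 q6 -1.28 t 10.475
```

```bash
python3 shift.py '[[-0.033,-0.02,0,-0.02,0.03],[-0.033,-0.05,0,-0.02,0.03],[-0.033,-0.09,0,-0.02,0.03],[-0.033,-0.13,0,-0.02,0.03],[-0.033,-0.17,0,-0.02,0.03],[-0.033,-0.21,0,-0.02,0.03],[-0.033,-0.25,0,-0.02,0.03],[-0.033,-0.29,0,-0.02,0.03]]'
python3 shift.py '[[0,-0.04,0,0,0.03],[0,-0.08,0,0,0.03],[0,-0.12,0,0,0.03],[0,-0.15,0,0,0.03],[0,-0.17,0,0,0.03],[0,-0.18,0,0,0.03],[0,-0.18,0,0,0.03]]'
python3 - <<'E'
from h import *
a=ctrl.grab_frame("scene")[...,::-1]; b=ctrl.grab_frame("side")[...,::-1]
cv2.imwrite("pics/s4.png",a);cv2.imwrite("pics/d4.png",b)
c=lambda im,x,y,w,h:cv2.resize(im[y:y+h,x:x+w],(400,400),interpolation=cv2.INTER_CUBIC)
cv2.imwrite("pics/z4.png",np.hstack([c(a,60,120,200,200),c(b,240,60,200,200)]))
to(.487,-.2107,.1635,np.pi+.0193)
E
```

```text
clock: 11.48
tcp_pos: [0.4863, -0.0315, 0.2864]
orientation: [-0.01, 1.0, 0.0, -0.001]
wrist_force: [0.5, 0.3, -0.5]
opening: 0.0498
finger_force: 30.0
clock: 12.35
tcp_pos: [0.4905, -0.2101, 0.2873]
orientation: [-0.01, 1.0, 0.0, -0.0]
wrist_force: [-1.2, -0.4, -1.8]
opening: 0.0497
finger_force: 30.0
tcp [ 0.4907 -0.2094  0.2876] yaw -3.121 rows [ 0.0037 -0.0013  0.1241] turn 0.002 dist 0.124 q6 -2.22 t 12.45
```

View pics/z4.png

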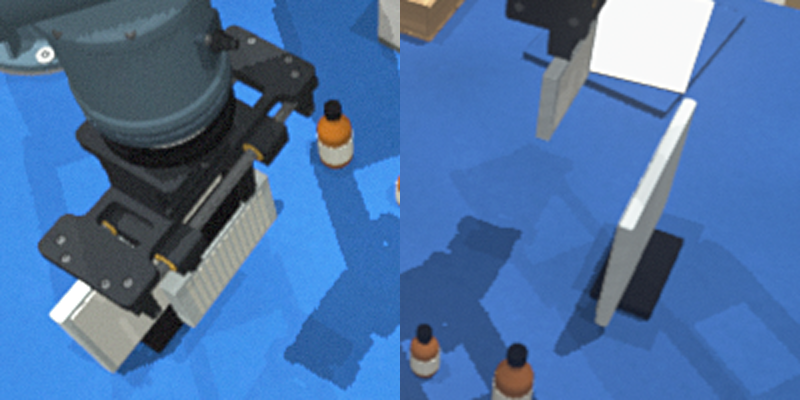

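The cassette hangs upright, parallel to the panel and clear of it, with its lower edge at about (565–640, 140) in the side zoom. Now the slow descent to viewing height.

```bash
python3 shift.py '[[0.002,-0.001,0.02,0,0.03],[0.003,-0.001,0.045,0,0.03],[0.003,-0.001,0.07,0,0.03],[0.003,-0.001,0.095,0,0.03],[0.003,-0.001,0.112,0,0.03],[0.003,-0.001,0.122,0,0.03],[0.003,-0.001,0.124,0,0.03],[0.003,-0.001,0.124,0,0.03]]'
python3 shift.py '[[0,0,0,0,0.03],[0,0,0,0,0.03],[0,0,0,0,0.03],[0,0,0,0,0.03]]'
python3 - <<'E'
from h import *
a=ctrl.grab_frame("scene")[...,::-1]; b=ctrl.grab_frame("side")[...,::-1]
cv2.imwrite("pics/s5.png",a);cv2.imwrite("pics/d5.png",b)
c=lambda im,x,y,w,h:cv2.resize(im[y:y+h,x:x+w],(400,400),interpolation=cv2.INTER_CUBIC)
cv2.imwrite("pics/z5.png",np.hstack([c(a,60,130,200,200),c(b,240,60,200,200)]))
P=[.487,-.2107,.0193]
for n in("scene","side"): print(n,[proj(n,W(P,[0,y,.0825+z])).round(1).tolist() for y,z in((-.055,0),(.055,0),(-.055,.075),(.055,.075))])
to(.487,-.2107,.1635,np.pi+.0193)
E
```

```text
clock: 13.45
tcp_pos: [0.488, -0.2116, 0.1644]
orientation: [-0.01, 1.0, -0.0, 0.0]
wrist_force: [0.2, 0.7, -1.6]
opening: 0.0501
finger_force: 30.0
clock: 13.95
tcp_pos: [0.4877, -0.2114, 0.1638]
orientation: [-0.01, 1.0, -0.0, 0.0]
wrist_force: [-0.1, -0.4, -1.8]
opening: 0.0497
finger_force: 30.0
scene [[164.3, 302.3], [199.5, 253.0], [156.5, 290.0], [195.3, 237.1]]
side [[324.8, 138.6], [306.3, 171.6], [329.0, 113.3], [309.5, 146.7]]
tcp [ 0.4876 -0.2114  0.1638] yaw -3.121 rows [0.0006 0.0007 0.0003] turn 0.001 dist 0.001 q6 -2.22 t 14.05
```

View pics/z5.png

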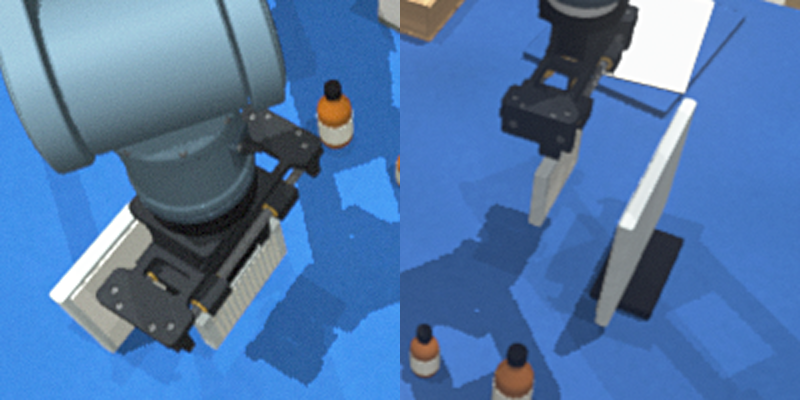

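View pics/s5.png

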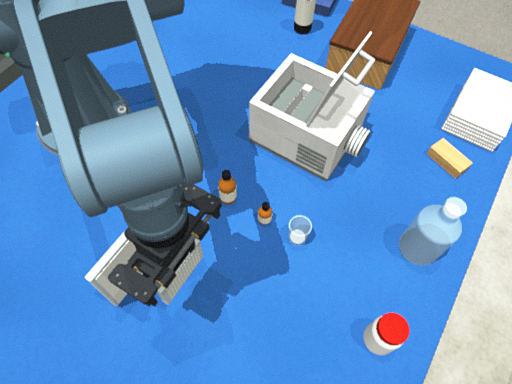

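The cassette is upright and parallel in front of the panel. Its lower corners, at about (167,303) and (203,255) in the scene view, are within about 4 px of the predictions. The flap is open, and the bottles and beaker haven't moved.

```bash
python3 -c "
from workcell import ctrl
print(ctrl.finish_job())"
```

```text
the job is handed in; nothing more can be done
None
```

I handed the job in at about 14 s with the flap standing open (about 1.8 rad), the cassette held upright and square in front of the lit panel at the viewing point, and the bottles and beaker where they were; the hand-in returned no verdict.

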